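# Hold the dropper ready over the balm jar

## Task

Get the round balm jar ready for its drops of oil: lift the lid off it, set the lid down upright (knob up) in the open drawer and push the drawer fully shut to keep the lid clean. Then draw the dropper out of its amber bottle, carry it over the glassware and finish still holding it upright and motionless, its tip centred over the open mouth of that jar and about one centimetre above it. Never let the dropper touch the jar, leave jar and bottle standing on the table, and do not disturb the other things.

Things in the scene. Friction and masses are not known exactly. Their poses are not given: they have to be found in the camera images.
- jar_mouth (a point): Centre of the mouth, at rim height, of the task's jar: a round clear glass jar, loose on the table, 60 mm outside diameter, 60 mm tall, wall 4 mm (mouth 52 mm wide). At the start it is the only jar with a lid on. It stands in one of two places, the hexagonal jar in the other. z axis up.
- lid_knob (a point): Centre of the knob of the jar's loose wooden lid (about 60 g, no thread). Knob round, 18 mm diameter, 34 mm tall: 17 mm above and 17 mm below this point. Under it a flange 58 mm across, 6 mm thick, and a cork plug 40 mm across, 6 mm deep, hanging in the jar's mouth with 6 mm play. The point is 29 mm above the plug's underside, on which the lid stands. z axis up.
- drawer_floor (a point): Centre of the drawer's inner floor, 22 mm above the table; moves with the drawer. x axis: level, into the unit (shuts the drawer); y across; z up. Inside 195 mm (x) by 158 mm (y); walls 56 mm above the floor, front panel's top 88 mm above the table. Open by q, it is uncovered from 97 mm to (103 mm - q) on this point's -x side.
- cab_drawer0_handle (a point): Middle of the drawer's steel bar handle: a horizontal bar 11 mm thick and 100 mm long (plus its round ends) along the drawer's width, 35 mm in front of the front panel, 62 mm above the table. Its axes are those of the drawer.
- cab_drawer0 (a joint): Drawer opening in m: 0 fully shut, open at the start by 0.12 to 0.15. Slides with about 1 N of friction and light damping, no spring, no catch; stops at 0.
- dropper_collar (a point): Centre of the ribbed black collar of the dropper (about 30 g): collar 24 mm diameter, 24 mm tall; above it a white push button 15 mm diameter, 10 mm tall; below it a straight glass tube 6 mm diameter, 72 mm long. z axis up along the tube; turning about it does not matter. At the start the collar rests loosely (no thread) on the bottle's neck with the tube hanging in the bottle.
- dropper_tip (a point): Lower end of the dropper's glass tube, on its axis, 84 mm below the collar's centre.
- bottle_mouth (a point): Centre of the mouth, at rim height, of the amber glass dropper bottle (about 140 g, loose, standing on the table): body 38 mm diameter up to 56 mm, neck 20 mm diameter from 66 mm up to the rim at 88 mm; mouth 13 mm wide. z axis up.
- jar: The same round jar; origin at the centre of its underside, z up.
- cab: Low light-wood drawer unit fixed on the table on the robot's right: 240 mm deep (x), 200 mm wide (y), 100 mm tall, one drawer that opens towards the robot (its -x side). The opening under its top leaves 66 mm above the drawer floor. Origin at the centre of its underside.
- dropper: The same dropper; origin at the tip of its tube, z up along the tube.
- hexjar: Bystander: empty open hexagonal glass jar, 54 mm across the flats, 70 mm tall, no lid. Origin at the centre of its underside.
- beaker: Bystander: empty glass beaker, 70 mm across, 95 mm tall. Origin at the centre of its underside.
- cylinder: Bystander: slim clear measuring cylinder on a round foot 56 mm across, stem 28 mm across, 150 mm tall; the tallest thing between dropper bottle and jars. Origin at the centre of its underside.
- amber1: Bystander: small capped amber bottle with paper label, 34 mm across, 78 mm tall. Origin at the centre of its underside.
- amber2: Bystander: small capped amber bottle with paper label, 34 mm across, 85 mm tall. Origin at the centre of its underside.
- tin: Bystander: flat round aluminium tin, 70 mm across, 23 mm tall. Origin at the centre of its underside.
- spatula: Bystander: spatula about 150 mm long with a broad thin blade and a round wooden handle, under 30 mm high, lying flat on the table near the hotplate beyond the glassware.
- lid: The same lid; origin at the centre of the plug's underside, z up.
There are look-alikes about, which are no part of the job. Of the things like the lid, leave any that is yellow; of the rest the larger one is meant. What is shaped like the dropper but turquoise is not meant.

How it is judged:
By the outcome, as a careful person would: the job done as asked, in the order asked, and still so for the second after the job is handed in, while the arm keeps its last pose, push and grip.
It also fails if it takes over 72 s, if anything falls off the work surface, if the arm or the gripper's body presses on something with over 40 N, if the wrist force passes 120 N, or if a joint passes its speed limit or range.

## Robot

A 7-joint arm with a two-finger parallel gripper is mounted at the origin on the work surface. World frame = base frame: x ahead of the robot, y to its left, z up, the work surface at z = 0. Lengths are in m, angles in rad, forces in N, time in s.
With the tool pointing down it reaches from about 0.425 to 0.875 m from the base axis. Payload 4.7 kg.
Tool frame: the origin (TCP) lies midway between the tips of the shut fingers; the grasp point (between the pads) lies 19 mm behind it; z points along the fingers, y is the direction in which the jaws open and shut (so a half turn about z gives the same grasp; the last joint's range is limited). The gripper opens to 87 mm and grips with 3 to 60 N. Pads are 19 mm wide; open, the fingers measure 117 mm over their backs; the gripper's body (75 mm by 190 mm) begins 51 mm behind the grasp point.
Start: joints at [-1.168, 0.321, -0.07, 1.45, 0.023, 1.371, -0.057], TCP at [0.246, 0.601, 0.223] pointing down, gripper open.
Joint ranges: [-2.86, 2.86], [-0.3, 2.09], [-1.38, 1.24], [0.06, 2.45], [-1.56, 4.7], [0.09, 2.05], [-2.69, 2.69]. Speed limits (rad/s): [2.57, 2.57, 3.14, 3.14, 3.14, 3.14, 3.14].

## Interface

Orientations are given as a rotation vector (axis times angle).
In Python, from bench import monitor, eyes, order gives the robot as it stands. The module is installed in compiled form; this text tells all that it offers.
- The arm moves only by the shell command python3 -m pendant 'ROWS' [FORCE]. ROWS is JSON, a list of rows, each a list of 3 entries, a list of its own where there are three numbers: the turn, a rotation vector about the tool's x, y, z in degrees, then the shift along the tool's x, y, z in m, then the gripper command: -1 is fully open, 1 is shut, values between are in proportion. In form: [[[rx, ry, rz], [tx, ty, tz], hand], ...]. A call has 1 to 8 rows; each row shifts and turns the commanded pose from where the row before left it, along the tool's axes as they then stand; what a row does not reach is not made up. A row lasts 1/8 s, in which the tool goes at most 62.5 mm and 10.7 degrees, less where a joint would pass 70% of its speed; a pose out of reach is approached as far as the arm can. A call is refused whole if a number of a shift passes 0.0625 or a number of a turn 10.7, either way. A call with a gripper value outside its range is refused whole. The fingers move at their own pace and stop on an object; FORCE is the grip in N (left out, the last holds). Time passes only in rows, so rows that do not move let the fingers close. It gives the time, the measured TCP pose, the force and the opening at its end, in the units of the state.
- monitor.get_state(): the state, without advancing time (a new reading comes with each control period).
- eyes.get_image(name): name is "scene" or "top" or "wrist"; returns a dict with "color" (420x560x3 uint8, red, green, blue), "range_z" (420x560 float32, m along the optical axis (not along the pixel's ray), 0 where there is no reading), "fx", "fy", "cx", "cy" (pixels), "k1" (the pictures are not rectified: a ray, as slopes to the right and down, at radius r is drawn at 1 + k1 r^2 times it, then the intrinsics apply), "world_to_cam" (4x4, takes a point from world to camera coordinates). Camera axes: x right, y up, looking along -z (the intrinsics and any distortion apply to the point x, -y, -z); pixel columns grow to the right and rows downward; lengths in m; the calibration is good to about 2 mm. A picture is of the moment at which its call begins.
- order.close_job(): hands the job in, once; it reports no verdict.
The state is a dict: "time": time; "joint_positions": joint angles; "qd": joint speeds; "joint_torque": joint torques, N m; "position": TCP position; "tool_rot": TCP orientation; "ft_force": force on the tool from outside, world axes, zero at the start; "torque": the same for the moment, N m; "grip_width": opening from 0.0 (shut) to 1.0 (fully open).
Only numpy, scipy, OpenCV 4.12 (cv2) and the standard library are available. Lean on these libraries where they do the work, as an engineer would, in place of code of your own. Each camera call takes 0.05 s, during which the arm holds its last target.

## Working session

There is one attempt and no reset: what is moved stays moved. The work goes in short steps, Python scripts to look and compute and a shell command to move; the robot and the scene stay as the last step left them, time stands still between calls to the robot, and variables do not carry over. Pictures are saved under pics/ and viewed, and the job is handed in when it is done.

```bash
mkdir -p pics; ls; cat > h.py <<'E'
import numpy as np, cv2
from bench import monitor, eyes, order
def grab(name,tag):
    d=eyes.get_image(name); np.save(f'pics/{tag}.npy',d,allow_pickle=True)
    cv2.imwrite(f'pics/{tag}.png',d['color'][:,:,::-1]); return d
def load(tag): return np.load(f'pics/{tag}.npy',allow_pickle=True).item()
def ray(d,u,v):
    K=np.array([[d['fx'],0,d['cx']],[0,d['fy'],d['cy']],[0,0,1.]])
    p=cv2.undistortPoints(np.array([[[u,v]]],float),K,np.array([d['k1'],0,0,0.]))[0,0]
    T=np.linalg.inv(d['world_to_cam']); r=T[:3,:3]@np.array([p[0],-p[1],-1.]); return T[:3,3],r
def onz(d,u,v,z):
    o,r=ray(d,u,v); return o+r*(z-o[2])/r[2]
def dep(d,u,v):
    o,r=ray(d,u,v); return o+r*float(d['range_z'][int(round(v)),int(round(u))])
def tri(a,b):
    o1,r1=a;o2,r2=b;r1=r1/np.linalg.norm(r1);r2=r2/np.linalg.norm(r2)
    A=np.stack([r1,-r2],1);s=np.linalg.lstsq(A,o2-o1,rcond=None)[0]
    p=o1+r1*s[0];q=o2+r2*s[1];return (p+q)/2,np.linalg.norm(p-q)
def proj(d,P):
    c=(d['world_to_cam']@np.append(P,1))[:3]; x,y=c[0]/-c[2],-c[1]/-c[2]
    k=1+d['k1']*(x*x+y*y); return d['fx']*x*k+d['cx'],d['fy']*y*k+d['cy']
E
python3 - <<'E'
from h import *
for n in('scene','top','wrist'):
    d=grab(n,n+'0'); print(n,d['fx'],d['k1'],np.linalg.inv(d['world_to_cam'])[:3].round(3).tolist())
s=monitor.get_state();print({k:np.round(v,3).tolist() for k,v in s.items()})
E
```

```text
pics
scene 456.17007294395427 0.02498195448362342 [[-0.804, -0.513, 0.301, 0.901], [0.595, -0.683, 0.424, 0.497], [-0.012, 0.52, 0.854, 0.968]]
top 457.80987793009797 0.03237797784458554 [[0.067, 0.976, -0.209, 0.324], [-0.998, 0.066, -0.012, 0.05], [0.002, 0.209, 0.978, 1.293]]
wrist 337.26821689178263 -0.04454697521969942 [[0.379, -0.889, -0.258, 0.176], [0.925, 0.364, 0.107, 0.631], [-0.001, -0.279, 0.96, 0.383]]
{'time': 0.15, 'joint_positions': [-1.168, 0.322, -0.07, 1.451, 0.023, 1.371, -0.057], 'qd': [-0.001, -0.003, -0.0, -0.003, 0.001, 0.0, 0.002], 'joint_torque': [-0.0, -49.18, -0.405, -31.287, -0.064, 0.041, 0.0], 'position': [0.246, 0.601, 0.222], 'tool_rot': [-0.607, -3.082, 0.002], 'ft_force': [0.55, -0.236, -0.008], 'torque': [0.017, -0.037, 0.021], 'grip_width': 0.997}
```

View pics/scene0.png

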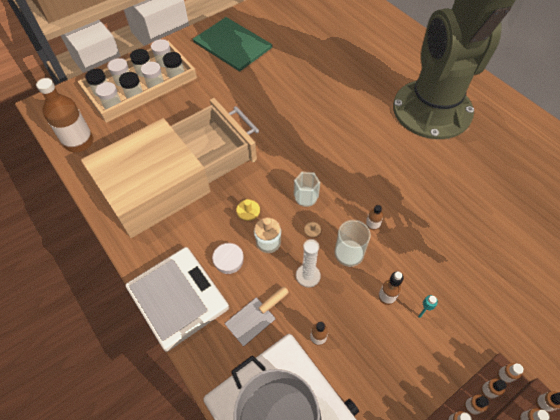

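View pics/top0.png

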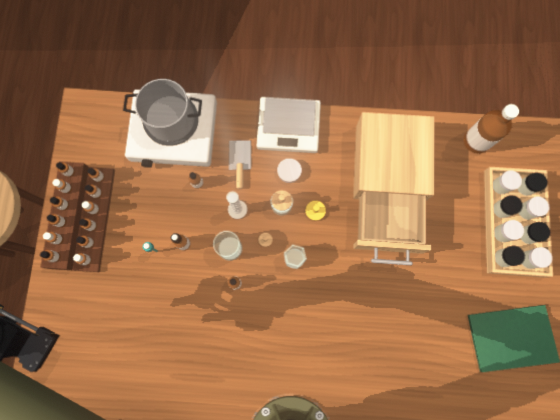

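View pics/wrist0.png

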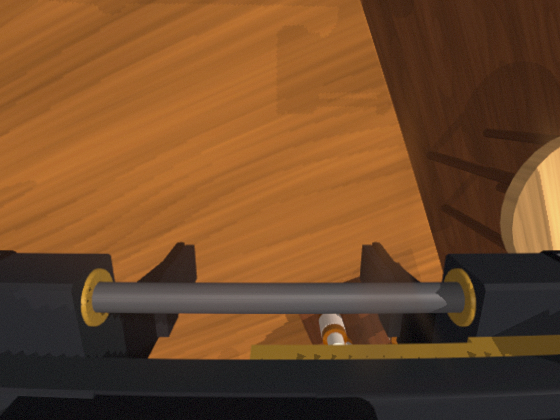

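The scene image shows the lidded round jar at about (268,235), the yellow look-alike at (248,210), the small wooden look-alike at (313,230), the dropper bottle at (392,288), the turquoise dropper at (430,302) and the hex jar at (307,188). In the top image the jar is at (281,202), the bottle at (180,240) and the handle at (391,262). Next I'll zoom in.

```bash
python3 - <<'E'
from h import *
a=cv2.imread('pics/scene0.png')[160:320,220:445];b=cv2.imread('pics/top0.png')[170:300,135:340]
cv2.imwrite('pics/sc_c.png',cv2.resize(a,None,fx=3.5,fy=3.5,interpolation=cv2.INTER_CUBIC))
cv2.imwrite('pics/tp_c.png',cv2.resize(b,None,fx=3.9,fy=3.9,interpolation=cv2.INTER_CUBIC))
c=cv2.imread('pics/top0.png')[180:280,340:450]
cv2.imwrite('pics/dr_c.png',cv2.resize(c,None,fx=5,fy=5,interpolation=cv2.INTER_CUBIC))
c=cv2.imread('pics/scene0.png')[90:240,70:270]
cv2.imwrite('pics/dr_s.png',cv2.resize(c,None,fx=4,fy=4,interpolation=cv2.INTER_CUBIC))
E
```

```text
(no output)
```

View pics/sc_c.png

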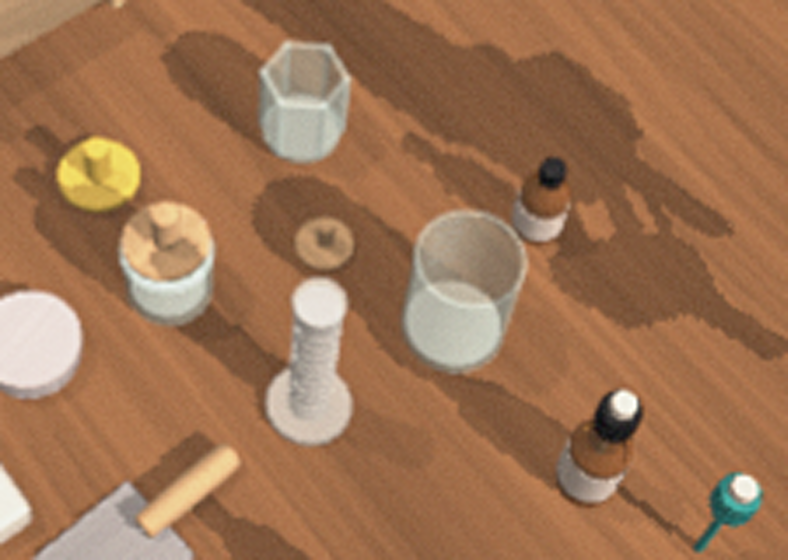

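View pics/tp_c.png

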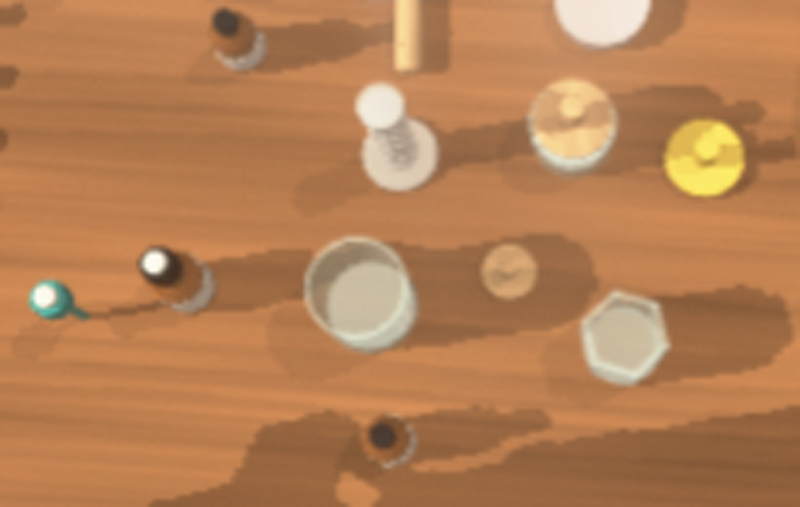

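View pics/dr_c.png

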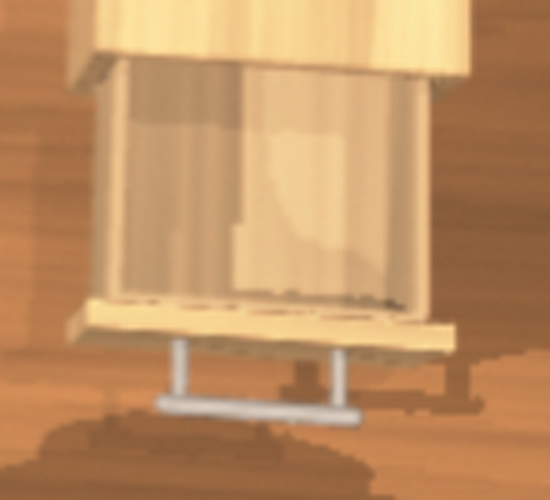

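View pics/dr_s.png

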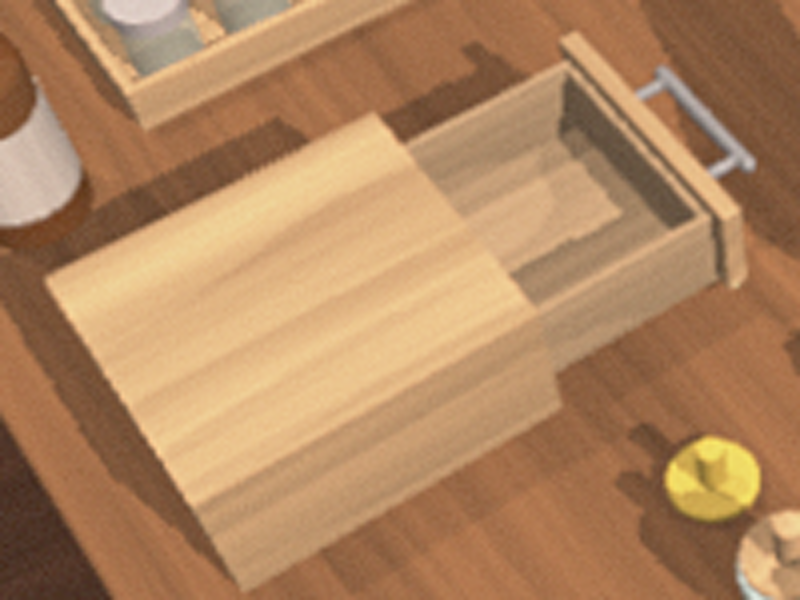

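```bash
python3 - <<'E'
from h import *
S=load('scene0');T=load('top0')
def s(x,y):return (220+(x-1.25)/3.5,160+(y-1.25)/3.5)
def t(x,y):return (135+(x-1.45)/3.9,170+(y-1.45)/3.9)
def ds(x,y):return(70+(x-1.5)/4,90+(y-1.5)/4)
def dt(x,y):return(340+(x-2)/5,180+(y-2)/5)
def go(n,a,b):
    p,e=tri(ray(S,*a),ray(T,*b));print(n,p.round(4),round(e,4),'dep',dep(S,*a).round(3),dep(T,*b).round(3))
go('knobtop',s(165,213),t(572,104))
go('flange c',s(167,243),t(572,119))
go('button top',s(624,404),t(155,262))
go('handleL',ds(750,163),dt(158,404));go('handleR',ds(662,72),dt(360,418))
go('frontL',ds(736,215),dt(90,300));go('frontR',ds(572,40),dt(455,325))
go('cabL',ds(530,308),dt(95,50));go('cabR',ds(377,115),dt(470,76))
go('cylinder top',s(320,303),t(381,105))
go('hexrim',s(305,72),t(624,331))
go('beakerrim',s(470,252),t(360,293))
go('yellow knob',s(98,155),t(707,147))
go('small lid',s(324,243),t(509,270))
go('tin',s(38,340),t(602,5)); go('amber1 top',s(552,172),t(383,435))
go('tur',s(743,489),t(45,297))
go('pot',(278,385),(163,97))
E
```

```text
knobtop [0.6279 0.0655 0.0977] 0.0041 dep [0.626 0.067 0.097] [0.63  0.064 0.096]
flange c [0.6274 0.0651 0.0575] 0.0036 dep [0.632 0.075 0.075] [0.618 0.063 0.099]
button top [0.4968 0.3355 0.1151] 0.0039 dep [0.499 0.338 0.122] [0.497 0.333 0.118]
handleL [ 0.4766 -0.1879  0.0614] 0.0019 dep [ 0.477 -0.186  0.063] [ 0.478 -0.189  0.059]
handleR [ 0.476  -0.2962  0.0559] 0.0053 dep [ 0.48  -0.283  0.069] [ 0.477 -0.296  0.063]
frontL [ 0.5231 -0.142   0.0883] 0.0107 dep [ 0.517 -0.143  0.081] [ 0.527 -0.146  0.087]
frontR [ 0.5228 -0.3354  0.0842] 0.0121 dep [ 0.52  -0.33   0.084] [ 0.542 -0.367 -0.001]
cabL [ 0.6626 -0.1437  0.099 ] 0.0027 dep [ 0.664 -0.144  0.101] [ 0.662 -0.143  0.096]
cabR [ 0.6603 -0.3439  0.0922] 0.0051 dep [ 0.632 -0.434 -0.005] [ 0.687 -0.375  0.003]
cylinder top [0.6066 0.1913 0.1452] 0.0043 dep [0.607 0.194 0.149] [0.608 0.19  0.145]
hexrim [0.477  0.0194 0.0711] 0.0034 dep [0.463 0.006 0.043] [0.486 0.016 0.005]
beakerrim [0.4889 0.2    0.09  ] 0.0025 dep [0.468 0.187 0.047] [0.501 0.209 0.005]
yellow knob [ 0.6182 -0.0327  0.0335] 0.0058 dep [ 0.62  -0.023  0.046] [ 0.617 -0.034  0.047]
small lid [0.5243 0.1044 0.0033] 0.0041 dep [0.529 0.112 0.019] [0.521 0.102 0.033]
tin [0.7262 0.0504 0.0121] 0.0075 dep [0.726 0.058 0.023] [0.726 0.048 0.022]
amber1 top [0.3956 0.1789 0.0677] 0.004 dep [0.398 0.183 0.074] [0.396 0.176 0.079]
tur [0.4711 0.4101 0.0976] 0.003 dep [0.474 0.412 0.105] [0.471 0.407 0.104]
pot [0.828  0.3771 0.2309] 0.0079 dep [0.809 0.354 0.066] [0.908 0.424 0.068]
```

```bash
cat >> h.py <<'E'
def st():
    from scipy.spatial.transform import Rotation as R
    s=monitor.get_state();M=R.from_rotvec(s['tool_rot']).as_matrix()
    print('t',round(s['time'],2),'p',np.round(s['position'],4),'ydir',np.degrees(np.arctan2(M[1,1],M[0,1])).round(2),'zdir',M[:,2].round(4),'F',np.round(s['ft_force'],1),'w',round(s['grip_width'],3)); return s,M
E
python3 -c "
from h import *
st()"
python3 -m pendant '[[[0,0,-7.43],[0,0,-0.02],-1],[[0,0,-7.43],[0,0,-0.02],-1],[[0,0,-7.43],[0,0,-0.02],-1],[[0,0,0],[-0.037,-0.045,0],-1],[[0,0,0],[-0.037,-0.045,0],-1],[[0,0,0],[-0.037,-0.045,0],-1]]'; python3 -c "
from h import *
st()"
```

```text
t 0.15 p [0.2463 0.6011 0.2217] ydir 67.73 zdir [-5.0e-04 -1.3e-03 -1.0e+00] F [ 0.5 -0.2 -0. ] w 0.997
time: 0.9
position: [0.3584, 0.4649, 0.2823]
tool_rot: [-0.001, 3.142, -0.0]
ft_force: [1.0, 0.7, 0.2]
grip_width: 0.997
t 0.9 p [0.3584 0.4649 0.2823] ydir 90.03 zdir [ 1.e-04 -2.e-04 -1.e+00] F [1.  0.7 0.2] w 0.997
```

```bash
python3 -m pendant '[[[0,0,0],[-0.04,-0.047,0],-1],[[0,0,0],[-0.04,-0.047,0],-1],[[0,0,0],[-0.04,-0.047,0],-1],[[0,0,0],[-0.04,-0.047,0],-1],[[0,0,0],[-0.04,-0.047,0],-1],[[0,0,0],[-0.04,-0.047,0],-1],[[0,0,0],[-0.04,-0.05,0],-1],[[0,0,0],[-0.02,-0.05,0],-1]]'; python3 -c "
from h import *
grab('wrist','w1')"
python3 -m pendant '[[[0,0,0],[-0.03,0.03,0],-1],[[0,0,0],[-0.02,0.03,0.03],-1],[[0,0,0],[0,0,0],-1]]'; python3 -c "
from h import *
grab('wrist','w2');st()
cv2.imwrite('pics/w12.png',np.vstack([cv2.imread('pics/w1.png')[:290],cv2.imread('pics/w2.png')[:290]]))"
```

```text
time: 1.9
position: [0.6578, 0.084, 0.2816]
tool_rot: [0.0, -3.141, 0.001]
ft_force: [-0.4, 0.6, 0.5]
grip_width: 1.001
time: 2.33
position: [0.7051, 0.1499, 0.2475]
tool_rot: [0.008, -3.134, -0.0]
ft_force: [-0.2, -0.3, 0.5]
grip_width: 0.999
t 2.38 p [0.7055 0.1474 0.2498] ydir 90.16 zdir [-0.0046 -0.001  -1.    ] F [ 0.2 -0.9  0.6] w 1.002
```

View pics/w12.png

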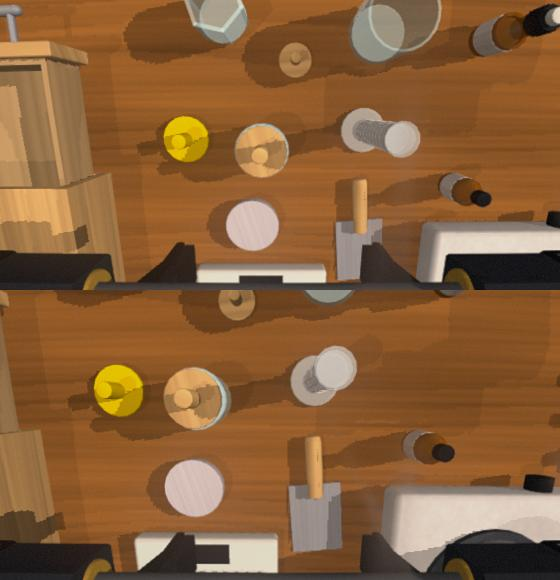

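The two wrist views (stacked) show the lidded jar's knob at (260,155) in w1 and (184,108) in w2, with the cylinder top at (402,139) and (335,78).

```bash
python3 - <<'E'
from h import *
a=cv2.imread('pics/w1.png')[115:195,225:300];b=cv2.imread('pics/w2.png')[70:150,155:235]
z=lambda i:cv2.resize(i,(390,400),interpolation=cv2.INTER_CUBIC)
a=cv2.resize(a,(375,400),interpolation=cv2.INTER_CUBIC);b=cv2.resize(b,(400,400),interpolation=cv2.INTER_CUBIC)
cv2.imwrite('pics/kn.png',np.hstack([a,b]))
E
```

```text
(no output)
```

View pics/kn.png

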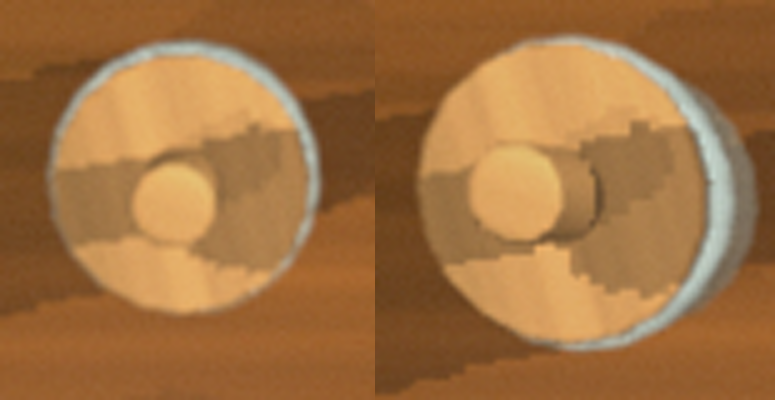

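```bash
python3 - <<'E'
from h import *
S=load('scene0');T=load('top0');A=load('w1');B=load('w2')
def go(n,*r):
    for i in range(len(r)):
        for j in range(i): p,e=tri(r[i],r[j]);print(n,i,j,p.round(4),round(e,4))
go('knobtop',ray(A,259.6,155.2),ray(B,182.6,108.2),ray(S,266.8,220.5),ray(T,281.3,196.3))
go('flange',ray(A,261.2,151.6),ray(B,192.4,108.6))
for n,d,c in(('A',A,(259.6,155.2)),('B',B,(182.6,108.2)),('S',S,(266.8,220.5)),('T',T,(281.3,196.3))):print(n,onz(d,*c,0.1).round(4),dep(d,*c).round(4))
go('cyl',ray(A,402,139),ray(B,335,78))
E
```

```text
knobtop 1 0 [0.6257 0.0658 0.0992] 0.0006
knobtop 2 0 [0.6259 0.0658 0.095 ] 0.0002
knobtop 2 1 [0.6256 0.0645 0.0932] 0.0011
knobtop 3 0 [0.6243 0.0653 0.1142] 0.0034
knobtop 3 1 [0.6271 0.0651 0.1014] 0.0033
knobtop 3 2 [0.6279 0.0655 0.0977] 0.0041
flange 1 0 [0.6259 0.0659 0.0644] 0.0001
A [0.6253 0.066  0.1   ] [0.6254 0.066  0.0992]
B [0.626  0.0659 0.1   ] [0.6259 0.0655 0.0988]
S [0.6274 0.0683 0.1   ] [0.6265 0.0668 0.097 ]
T [0.6287 0.064  0.1   ] [0.6297 0.064  0.0961]
cyl 1 0 [0.6048 0.1919 0.1488] 0.0
```

```bash
python3 -m pendant '[[[0,0,0],[0.02,-0.02,0],-0.2],[[0,0,0],[0.02,-0.02,0.01],0],[[0,0,0],[0.02,-0.02,0.03],0],[[0,0,0],[0.0195,-0.0216,0.03],0],[[0,0,0],[0,0,0.02],0],[[0,0,0],[0,0,0],0]]' 12; python3 -c "
from h import *
st()"
```

```text
time: 3.12
position: [0.6265, 0.064, 0.1621]
tool_rot: [-0.001, -3.14, -0.0]
ft_force: [-0.1, 0.3, 1.1]
grip_width: 0.509
t 3.12 p [0.6265 0.064  0.1621] ydir 89.98 zdir [-1.3e-03  2.0e-04 -1.0e+00] F [-0.1  0.3  1.1] w 0.509
```

```bash
python3 -m pendant '[[[0,0,0],[0.0005,0.0015,0.02],0],[[0,0,0],[0,0,0.025],0],[[0,0,0],[0,0,0.025],0],[[0,0,0],[0,0,0.012],0],[[0,0,0],[0,0,0.006],0],[[0,0,0],[0,0,0],0],[[0,0,0],[0,0,0],0]]'; python3 -c "
from h import *
st()
grab('wrist','w3')"
```

```text
time: 4.0
position: [0.6274, 0.0658, 0.0756]
tool_rot: [-0.001, 3.14, 0.001]
ft_force: [-0.5, -0.2, -0.8]
grip_width: 0.5
t 4.0 p [0.6274 0.0658 0.0756] ydir 90.02 zdir [ 1.8e-03  4.0e-04 -1.0e+00] F [-0.5 -0.2 -0.8] w 0.5
```

View pics/w3.png

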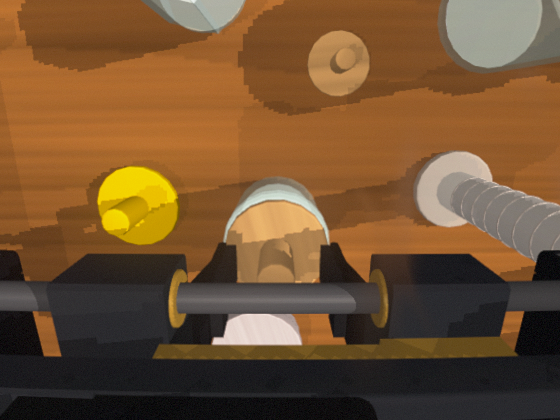

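The knob at (275,255) sits between the fingers. I'll go down 6 mm, grip it and lift.

```bash
python3 -m pendant '[[[0,0,0],[0.0015,0,0.003],0],[[0,0,0],[0,0,0.003],0],[[0,0,0],[0,0,0],0.5],[[0,0,0],[0,0,0],1],[[0,0,0],[0,0,0],1],[[0,0,0],[0,0,0],1],[[0,0,0],[0,0,0],1]]' 12;python3 -m pendant '[[[0,0,0],[0,0,0],1],[[0,0,0],[0,0,0],1]]'; python3 -c "
from h import *
st()"
```

```text
time: 4.92
position: [0.6252, 0.0656, 0.0686]
tool_rot: [-0.0, 3.141, -0.0]
ft_force: [1.0, -0.6, 0.3]
grip_width: 0.2
time: 5.18
position: [0.6252, 0.0656, 0.0687]
tool_rot: [-0.0, 3.141, -0.0]
ft_force: [-0.8, -0.2, 1.0]
grip_width: 0.203
t 5.17 p [0.6252 0.0656 0.0687] ydir 90.01 zdir [ 3.e-04 -0.e+00 -1.e+00] F [-0.8 -0.2  1. ] w 0.203
```

```bash
python3 -m pendant '[[[0,0,0],[0,0,-0.005],1],[[0,0,0],[0,0,-0.01],1],[[0,0,0],[0,0,-0.02],1],[[0,0,0],[0,0,-0.03],1],[[0,0,0],[0,0,-0.03],1],[[0,0,0],[0,0,-0.025],1],[[0,0,0],[0,0,-0.01],1],[[0,0,0],[0,0,0],1]]'; python3 -c "
from h import *
st()
grab('wrist','w4');grab('scene','s4');cv2.imwrite('pics/ws4.png',np.hstack([cv2.imread('pics/w4.png')[:,100:460],cv2.imread('pics/s4.png')[:,60:440]]))"
```

```text
time: 6.18
position: [0.6255, 0.0657, 0.1997]
tool_rot: [-0.0, 3.14, 0.001]
ft_force: [0.9, -0.8, -0.8]
grip_width: 0.202
t 6.17 p [0.6255 0.0657 0.1997] ydir 90.01 zdir [ 1.8e-03  5.0e-04 -1.0e+00] F [ 0.9 -0.8 -0.8] w 0.202
```

View pics/ws4.png

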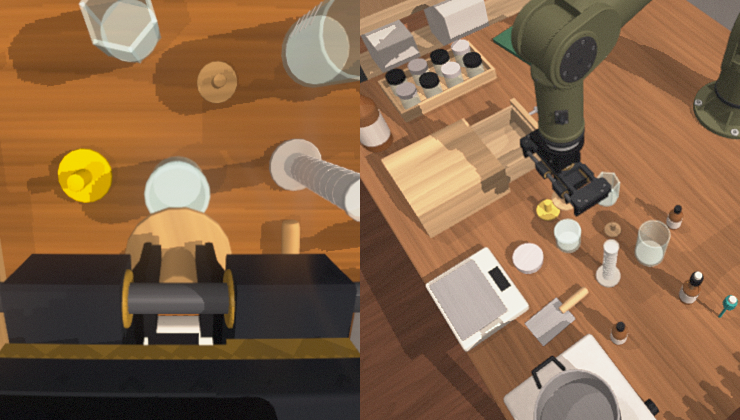

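```bash
python3 -m pendant '[[[0,0,0],[-0.004,-0.02,-0.01],1],[[0,0,0],[-0.008,-0.045,-0.01],1],[[0,0,0],[-0.01,-0.05,0],1],[[0,0,0],[-0.01,-0.05,0],1],[[0,0,0],[-0.01,-0.05,0],1],[[0,0,0],[-0.008,-0.05,0],1],[[0,0,0],[-0.004,-0.04,0],1],[[0,0,0],[0,0,0],1]]'; python3 -c "
from h import *
st()
grab('wrist','w5')"
```

```text
time: 7.28
position: [0.6767, -0.2474, 0.218]
tool_rot: [-0.014, -3.139, 0.007]
ft_force: [-0.4, 0.4, -0.5]
grip_width: 0.205
t 7.28 p [ 0.6767 -0.2474  0.218 ] ydir 89.5 zdir [-0.0024 -0.0044 -1.    ] F [-0.4  0.4 -0.5] w 0.205
```

View pics/w5.png

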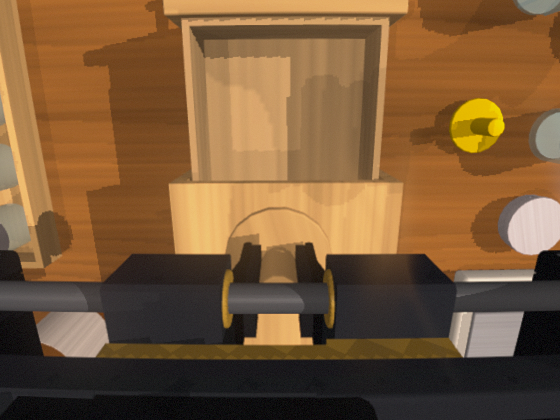

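Looking down into the drawer: the cabinet front edge is at row 181, the front panel's rear edge at row about 19, the side walls' tops at columns about 184-194 and 377-388, and the floor spans columns 204-367.

```bash
python3 - <<'E'
from h import *
A=load('w5')
for n,u,v,z in(('cabL edge',172,182,.1),('cabR',401,182,.1),('panel R',406,12,.088),('panel L',165,12,.088),('wallL in',192,100,.078),('wallR in',379,100,.078),('inner front',285,35,.022),('floorL',204,100,.022),('floorR',367,100,.022)):
    print(n,onz(A,u,v,z).round(4),dep(A,u,v).round(4))
T=load('top0')
E
```

```text
cabL edge [ 0.6578 -0.337   0.1   ] [ 0.6594 -0.3397  0.0919]
cabR [ 0.6593 -0.1426  0.1   ] [ 0.6601 -0.1412  0.0961]
panel R [ 0.5255 -0.1454  0.088 ] [ 0.5249 -0.1445  0.0856]
panel L [ 0.5239 -0.3347  0.088 ] [ 0.5236 -0.335   0.0869]
wallL in [ 0.5906 -0.3204  0.078 ] [ 0.5906 -0.3205  0.0773]
wallR in [ 0.592  -0.1598  0.078 ] [ 0.592  -0.1599  0.0783]
inner front [ 0.529  -0.2393  0.022 ] [ 0.5322 -0.2396  0.0377]
floorL [ 0.589 -0.322  0.022] [ 0.5893 -0.3195  0.0338]
floorR [ 0.5903 -0.1562  0.022 ] [ 0.591  -0.1614  0.043 ]
```

```bash
python3 -m pendant '[[[0,0,0],[0.02,0.003,0],1],[[0,0,0],[0.03,0.003,0],1],[[0,0,0],[0.02,0.001,0],1],[[0,0,0],[0.01,0,0.01],1],[[0,0,0],[0,0,0.03],1],[[0,0,0],[0,0,0.03],1],[[0,0,0],[0,0,0.02],1],[[0,0,0],[0,0,0],1]]'; python3 -c "
from h import *
st()"
```

```text
time: 8.32
position: [0.5982, -0.2313, 0.127]
tool_rot: [0.002, -3.138, -0.002]
ft_force: [-0.4, 0.2, -0.6]
grip_width: 0.207
t 8.32 p [ 0.5982 -0.2313  0.127 ] ydir 90.07 zdir [-0.0031  0.0012 -1.    ] F [-0.4  0.2 -0.6] w 0.207
```

```bash
python3 -m pendant '[[[0,0,0],[0.003,-0.008,0],1],[[0,0,0],[0,0,0.015],1],[[0,0,0],[0,0,0.025],1],[[0,0,0],[0,0,0.02],1],[[0,0,0],[0,0,0.012],1],[[0,0,0],[0,0,0.01],1],[[0,0,0],[0,0,0],1],[[0,0,0],[0,0,0],1]]'; python3 -c "
from h import *
st()"
```

```text
time: 9.32
position: [0.5967, -0.2405, 0.0473]
tool_rot: [-0.001, 3.14, -0.001]
ft_force: [0.2, -0.1, -0.8]
grip_width: 0.201
t 9.32 p [ 0.5967 -0.2405  0.0473] ydir 90.02 zdir [ 1.2e-03 -4.0e-04 -1.0e+00] F [ 0.2 -0.1 -0.8] w 0.201
```

```bash
python3 -m pendant '[[[0,0,0],[0,0,0.005],1],[[0,0,0],[0,0,0.003],1],[[0,0,0],[0,0,0.002],1],[[0,0,0],[0,0,0],1],[[0,0,0],[0,0,0],1]]'; python3 -c "
from h import *
st()"
```

```text
time: 9.95
position: [0.5964, -0.2404, 0.0367]
tool_rot: [-0.0, 3.141, -0.0]
ft_force: [0.4, 0.0, 0.2]
grip_width: 0.202
t 9.95 p [ 0.5964 -0.2404  0.0367] ydir 90.01 zdir [ 5.e-04 -0.e+00 -1.e+00] F [0.4 0.  0.2] w 0.202
```

```bash
python3 -m pendant '[[[0,0,0],[0,0,0.001],1],[[0,0,0],[0,0,0],1],[[0,0,0],[0,0,0],1]]'; python3 -m pendant '[[[0,0,0],[0,0,0.001],1],[[0,0,0],[0,0,0],1],[[0,0,0],[0,0,0],1]]'
```

```text
time: 10.32
position: [0.5969, -0.2403, 0.0366]
tool_rot: [-0.001, 3.14, 0.0]
ft_force: [-0.4, 0.8, 5.9]
grip_width: 0.202
time: 10.7
position: [0.5978, -0.2403, 0.0366]
tool_rot: [-0.001, 3.138, -0.0]
ft_force: [0.4, 1.9, 8.6]
grip_width: 0.201
```

Contact is at the expected height (force rises to 8.6 N). I'll back off 1.5 mm, open partly and retreat.

```bash
python3 -m pendant '[[[0,0,0],[0,0,-0.0015],1],[[0,0,0],[0,0,0],0.4],[[0,0,0],[0,0,0],0.1],[[0,0,0],[0,0,0],0],[[0,0,0],[0,0,0],0],[[0,0,0],[0,0,-0.01],0],[[0,0,0],[0,0,-0.025],0],[[0,0,0],[0,0,-0.04],0]]'; python3 -m pendant '[[[0,0,0],[-0.02,0,-0.05],0],[[0,0,0],[-0.03,0,-0.05],0],[[0,0,0],[-0.03,0,0],0],[[0,0,0],[0,0,0],0]]';python3 -c "
from h import *
st()
grab('wrist','w6')"
```

```text
time: 11.7
position: [0.5953, -0.24, 0.1112]
tool_rot: [0.0, -3.139, -0.001]
ft_force: [0.8, -0.4, 0.5]
grip_width: 0.496
time: 12.2
position: [0.678, -0.2392, 0.2115]
tool_rot: [-0.004, 3.14, -0.0]
ft_force: [-0.1, -0.5, -0.6]
grip_width: 0.501
t 12.2 p [ 0.678  -0.2392  0.2115] ydir 90.14 zdir [ 1.3e-03 -1.0e-04 -1.0e+00] F [-0.1 -0.5 -0.6] w 0.501
```

View pics/w6.png

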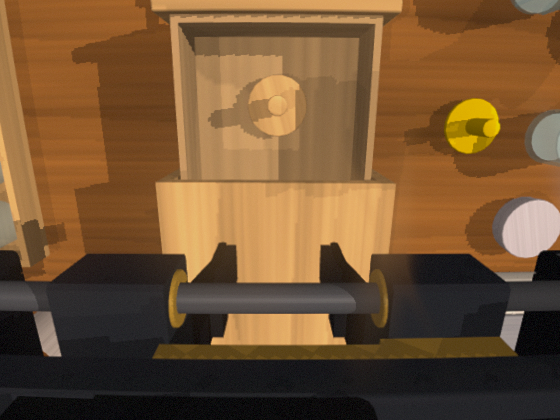

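The lid stands knob-up in the drawer at (277,105). Next is the front of the handle, with fingers shut.

```bash
python3 -m pendant '[[[0,0,0],[0.03,0,0],0.5],[[0,0,0],[0.05,0,0],1],[[0,0,0],[0.05,0,0],1],[[0,0,0],[0.05,0,0],1],[[0,0,0],[0.045,0,0],1],[[0,0,0],[0.02,0,0],1],[[0,0,0],[0,0,0],1],[[0,0,0],[0,0,0],1]]'; python3 -c "
from h import *
st()"
```

```text
time: 13.25
position: [0.4314, -0.2402, 0.2111]
tool_rot: [-0.001, 3.141, 0.0]
ft_force: [0.9, 0.6, -0.5]
grip_width: 0.004
t 13.25 p [ 0.4314 -0.2402  0.2111] ydir 90.02 zdir [ 6.e-04  2.e-04 -1.e+00] F [ 0.9  0.6 -0.5] w 0.004
```

```bash
python3 -m pendant '[[[0,0,0],[0,0,0.03],1],[[0,0,0],[0,0,0.05],1],[[0,0,0],[0,0,0.05],1],[[0,0,0],[0,0,0.03],1],[[0,0,0],[0,0,0],1],[[0,0,0],[-0.01,0,0],1],[[0,0,0],[-0.01,0,0],1],[[0,0,0],[0,0,0],1]]'; python3 -c "
from h import *
st();grab('scene','s7')"
```

```text
time: 14.25
position: [0.4534, -0.2405, 0.0524]
tool_rot: [-0.002, 3.139, -0.002]
ft_force: [0.2, -0.5, 1.2]
grip_width: 0.006
t 14.25 p [ 0.4534 -0.2405  0.0524] ydir 90.09 zdir [ 0.0028 -0.001  -1.    ] F [ 0.2 -0.5  1.2] w 0.006
```

View pics/s7.png

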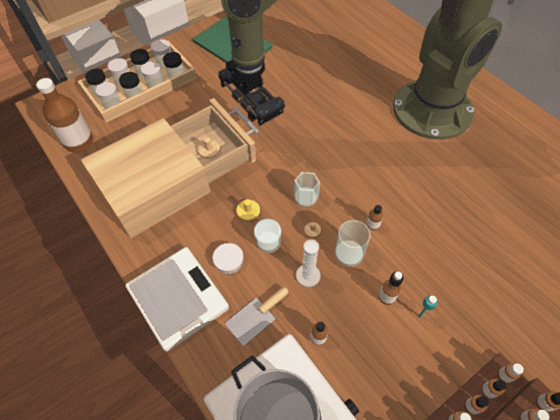

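```bash
python3 -m pendant '[[[0,0,0],[-0.005,0,0],1],[[0,0,0],[-0.005,0,0],1],[[0,0,0],[-0.008,0,0],1],[[0,0,0],[-0.01,0,0],1],[[0,0,0],[-0.012,0,0],1],[[0,0,0],[-0.012,0,0],1],[[0,0,0],[-0.012,0,0],1],[[0,0,0],[-0.012,0,0],1]]'; python3 -m pendant '[[[0,0,0],[-0.012,0,0],1],[[0,0,0],[-0.012,0,0],1],[[0,0,0],[-0.012,0,0],1],[[0,0,0],[-0.01,0,0],1],[[0,0,0],[-0.006,0,0],1],[[0,0,0],[-0.004,0,0],1],[[0,0,0],[0,0,0],1],[[0,0,0],[0,0,0],1]]'
```

```text
time: 15.3
position: [0.528, -0.2405, 0.051]
tool_rot: [-0.0, 3.142, -0.0]
ft_force: [-1.2, -1.0, 0.7]
grip_width: 0.003
time: 16.3
position: [0.5833, -0.2401, 0.0511]
tool_rot: [-0.0, 3.141, 0.0]
ft_force: [0.5, -0.9, 0.4]
grip_width: 0.007
```

```bash
python3 -m pendant '[[[0,0,0],[-0.004,0,0],1],[[0,0,0],[-0.004,0,0],1],[[0,0,0],[-0.003,0,0],1],[[0,0,0],[-0.002,0,0],1],[[0,0,0],[0,0,0],1]]'; python3 -m pendant '[[[0,0,0],[-0.002,0,0],1],[[0,0,0],[-0.001,0,0],1],[[0,0,0],[0,0,0],1]]'; python3 -c "
from h import *
st();grab('scene','s8')"
```

```text
time: 16.92
position: [0.5929, -0.2404, 0.0509]
tool_rot: [-0.001, -3.135, -0.003]
ft_force: [-9.0, 0.9, 6.9]
grip_width: 0.004
time: 17.3
position: [0.5931, -0.2404, 0.0508]
tool_rot: [-0.002, -3.129, -0.005]
ft_force: [-16.0, 2.5, 12.6]
grip_width: 0.003
t 17.3 p [ 0.5931 -0.2404  0.0508] ydir 89.92 zdir [-0.0123  0.0034 -0.9999] F [-16.    2.5  12.6] w 0.003
```

View pics/s8.png

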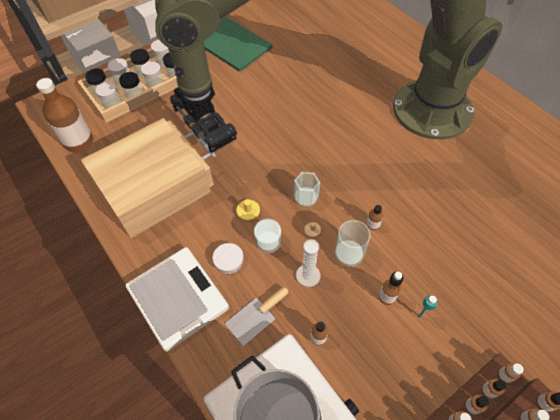

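The drawer front is flush with the cabinet and the force rose sharply at the stop, so it's shut. I'll back off, rise and look.

```bash
python3 -m pendant '[[[0,0,0],[0.01,0,0],1],[[0,0,0],[0.03,0,0],1],[[0,0,0],[0.03,0,0],1],[[0,0,0],[0.01,0,-0.03],1],[[0,0,0],[0,0,-0.05],1],[[0,0,0],[0,0.02,-0.06],1],[[0,0,0],[0,0.04,-0.05],0],[[0,0,0],[0,0.04,0],0]]'; python3 -c "
from h import *
st();grab('top','t9');grab('scene','s9')
t=cv2.imread('pics/t9.png')[100:290,200:450];s=cv2.imread('pics/s9.png')[90:240,60:270]
cv2.imwrite('pics/t9c.png',np.vstack([cv2.resize(t,None,fx=1.5,fy=1.5),cv2.resize(cv2.resize(s,None,fx=2,fy=2),(375,268))]))"
```

```text
time: 18.35
position: [0.5223, -0.1414, 0.2444]
tool_rot: [0.001, 3.13, -0.001]
ft_force: [1.1, 0.0, 0.1]
grip_width: 0.149
t 18.35 p [ 0.5223 -0.1414  0.2444] ydir 89.96 zdir [ 1.110e-02 -9.000e-04 -9.999e-01] F [1.1 0.  0.1] w 0.149
```

View pics/t9c.png

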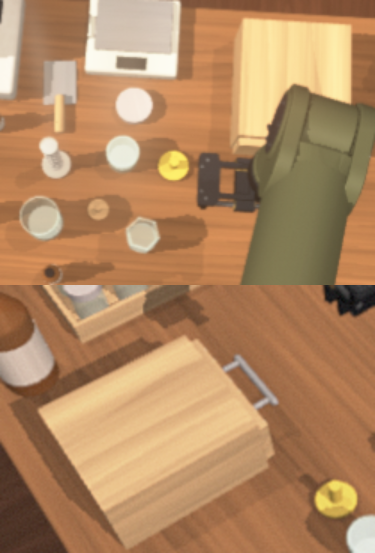

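```bash
python3 - <<'E'
from h import *
S=load('s9');S0=load('scene0')
for u,v in((214,155.5),(193.3,130.9)):print(onz(S,u,v,.062).round(4),dep(S,u,v).round(4))
for u,v in((257.1,130.4),(235.1,107.6)):print('0',onz(S0,u,v,.062).round(4))
c=cv2.imread('pics/s9.png')[110:220,140:250];cv2.imwrite('pics/s9c.png',cv2.resize(c,None,fx=5,fy=5,interpolation=cv2.INTER_CUBIC))
E
```

```text
[ 0.611  -0.1841  0.062 ] [ 0.6112 -0.1836  0.0628]
[ 0.6105 -0.2855  0.062 ] [ 0.6113 -0.2833  0.0646]
0 [ 0.4765 -0.1866  0.062 ]
0 [ 0.4774 -0.2885  0.062 ]
```

View pics/s9c.png

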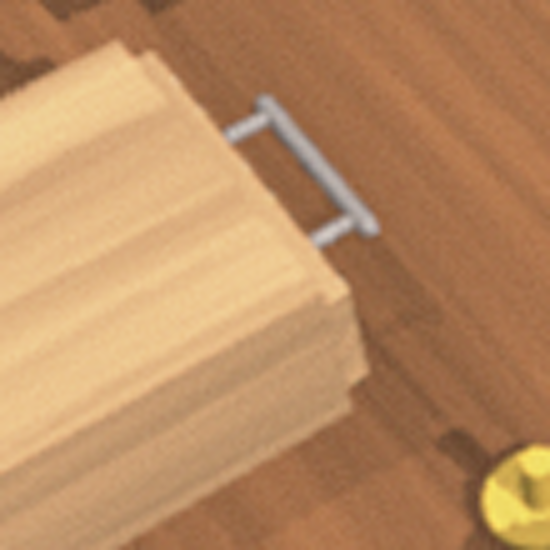

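The drawer panel sits flush and the handle moved 134 mm. Next I'll fly to the bottle.

```bash
python3 -m pendant '[[[0,0,0],[0,0.03,0],0],[[0,0,0],[-0.005,0.055,0],0],[[0,0,0],[-0.005,0.06,0],0],[[0,0,0],[-0.01,0.06,0],0],[[0,0,0],[-0.01,0.06,0],0],[[0,0,0],[-0.01,0.06,0],0],[[0,0,0],[-0.01,0.06,0],0],[[0,0,0],[0,0.04,0],0]]';python3 -m pendant '[[[0,0,0],[0,0,0],0],[[0,0,0],[0,0,0],0]]'; python3 -c "
from h import *
st();grab('wrist','w10')"
python3 -m pendant '[[[0,0,0],[0,0.03,0.01],0],[[0,0,0],[-0.02,0.03,0.01],0],[[0,0,0],[-0.02,0.01,0.01],0],[[0,0,0],[0,0,0],0],[[0,0,0],[0,0,0],0]]'; python3 -c "
from h import *
st();grab('wrist','w11')
cv2.imwrite('pics/w1011.png',np.vstack([cv2.imread('pics/w10.png')[:290],cv2.imread('pics/w11.png')[:290]]))"
```

```text
time: 19.45
position: [0.5693, 0.2867, 0.2383]
tool_rot: [-0.004, 3.141, 0.002]
ft_force: [0.4, 0.3, -0.6]
grip_width: 0.499
time: 19.7
position: [0.5697, 0.2821, 0.2387]
tool_rot: [0.001, 3.141, -0.002]
ft_force: [-0.2, -0.4, 0.5]
grip_width: 0.502
t 19.7 p [0.5697 0.2821 0.2387] ydir 89.95 zdir [ 3.0e-04 -1.2e-03 -1.0e+00] F [-0.2 -0.4  0.5] w 0.502
time: 20.38
position: [0.6094, 0.3516, 0.2097]
tool_rot: [0.003, 3.141, -0.001]
ft_force: [0.4, 0.7, 0.9]
grip_width: 0.5
t 20.38 p [0.6094 0.3516 0.2097] ydir 89.88 zdir [ 4.e-04 -5.e-04 -1.e+00] F [0.4 0.7 0.9] w 0.5
```

View pics/w1011.png

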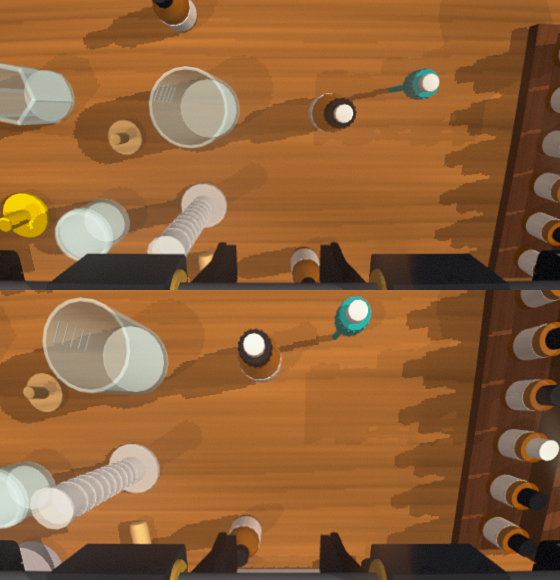

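The bottle's white button is at (344,113) in w10 and (254,55) in w11. The other pieces are undisturbed. I'll refine the centre with a mask.

```bash
python3 - <<'E'
from h import *
r=[]
for tag,(u,v) in(('w10',(344,113)),('w11',(254,55))):
    d=load(tag);g=d['color'].min(2)[v-20:v+20,u-20:u+20];m=(g>160).astype(np.uint8)
    n,l,s,c=cv2.connectedComponentsWithStats(m);k=1+np.argmax(s[1:,4]);p=c[k]+[u-20,v-20];print(s[k],p)
    r.append(ray(d,*p));print(onz(d,*p,.122).round(4),dep(d,*p).round(4))
    # dark collar
    h=(d['color'].max(2)[v-30:v+30,u-30:u+30]<60).astype(np.uint8);h[10:50,10:50]|=m
    n,l,s,c=cv2.connectedComponentsWithStats(h);k=1+np.argmax(s[1:,4]);print('collar',s[k],c[k]+[u-30,v-30])
print(tri(*r))
T=load('w10');S=load('scene0')
print(tri(r[0],ray(S,397.9,275.0)),tri(r[1],ray(S,397.9,275.0)))
E
```

```text
[ 12  11  17  18 241] [343.86721992 112.88381743]
[0.4953 0.3354 0.122 ] [0.4953 0.3357 0.1205]
collar [ 22  21  18  18 244] [343.97131148 112.81147541]
[ 10   8  21  22 356] [253.59550562  53.96629213]
[0.4957 0.3359 0.122 ] [0.4955 0.3358 0.1208]
collar [ 20  18  21  22 356] [253.59550562  53.96629213]
(array([0.49534414, 0.33575798, 0.1200749 ]), np.float64(5.530486580436916e-05))
(array([0.49535606, 0.33679301, 0.11469314]), np.float64(1.376391347190615e-05)) (array([0.49384872, 0.33564202, 0.11115346]), np.float64(0.0010472279278086857))
```

```bash
python3 -m pendant '[[[0,0,0],[0.03,-0.004,0],0],[[0,0,0],[0.04,-0.006,0],0],[[0,0,0],[0.03,-0.006,0],0],[[0,0,0],[0.014,0,0.01],0],[[0,0,0],[0,0,0.03],0],[[0,0,0],[0,0,0.02],0],[[0,0,0],[0,0,0],0],[[0,0,0],[0,0,0],0]]'; python3 -c "
from h import *
st()"
```

```text
time: 21.42
position: [0.4956, 0.3375, 0.1508]
tool_rot: [0.0, 3.14, 0.002]
ft_force: [0.2, -0.3, 0.1]
grip_width: 0.501
t 21.43 p [0.4956 0.3375 0.1508] ydir 89.98 zdir [ 0.0019  0.0014 -1.    ] F [ 0.2 -0.3  0.1] w 0.501
```

```bash
python3 -m pendant '[[[0,0,0],[0,-0.0018,0.01],0],[[0,0,0],[0,0,0.02],0],[[0,0,0],[0,0,0.02],0],[[0,0,0],[0,0,0.013],0],[[0,0,0],[0,0,0.006],0],[[0,0,0],[0,0,0],0],[[0,0,0],[0,0,0],0]]'; python3 -c "
from h import *
st();grab('wrist','w12')"
```

```text
time: 22.3
position: [0.4956, 0.336, 0.081]
tool_rot: [-0.0, 3.14, 0.001]
ft_force: [-0.9, 0.8, -0.0]
grip_width: 0.499
t 22.3 p [0.4956 0.336  0.081 ] ydir 90.01 zdir [ 1.2e-03  9.0e-04 -1.0e+00] F [-0.9  0.8 -0. ] w 0.499
```

View pics/w12.png

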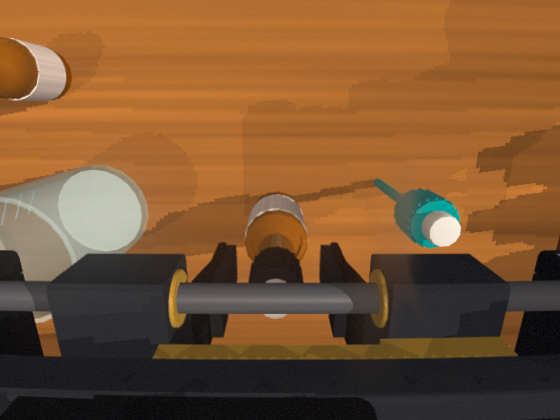

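The dropper collar at (275,270) is centred between the fingers. I'll close gently and lift straight up.

```bash
python3 -m pendant '[[[0,0,0],[0,0,-0.001],0.2],[[0,0,0],[0,0,0],0.4],[[0,0,0],[0,0,0],0.7],[[0,0,0],[0,0,0],1],[[0,0,0],[0,0,0],1],[[0,0,0],[0,0,0],1]]' 10;  python3 -c "
from h import *
st()"; python3 -m pendant '[[[0,0,0],[0,0,-0.003],1],[[0,0,0],[0,0,-0.005],1],[[0,0,0],[0,0,-0.01],1],[[0,0,0],[0,0,-0.015],1],[[0,0,0],[0,0,-0.02],1],[[0,0,0],[0,0,-0.025],1],[[0,0,0],[0,0,-0.03],1],[[0,0,0],[0,0,-0.03],1]]';python3 -m pendant '[[[0,0,0],[0,0,-0.03],1],[[0,0,0],[0,0,-0.025],1],[[0,0,0],[0,0,-0.01],1],[[0,0,0],[0,0,0],1],[[0,0,0],[0,0,0],1]]';python3 -c "
from h import *
st();grab('scene','s13');grab('wrist','w13')
cv2.imwrite('pics/c13.png',np.hstack([cv2.imread('pics/w13.png')[:,140:420],cv2.imread('pics/s13.png')[:,150:]]))"
```

```text
time: 23.1
position: [0.4951, 0.3356, 0.0813]
tool_rot: [-0.0, 3.141, 0.0]
ft_force: [-0.3, -0.1, 1.8]
grip_width: 0.27
t 23.1 p [0.4951 0.3356 0.0813] ydir 90.01 zdir [ 2.e-04  0.e+00 -1.e+00] F [-0.3 -0.1  1.8] w 0.27
time: 24.1
position: [0.4951, 0.3357, 0.2214]
tool_rot: [-0.0, 3.141, 0.001]
ft_force: [0.9, -0.4, -0.7]
grip_width: 0.272
time: 24.72
position: [0.4945, 0.3354, 0.283]
tool_rot: [0.0, -3.14, 0.002]
ft_force: [0.3, 0.1, -0.2]
grip_width: 0.273
t 24.73 p [0.4945 0.3354 0.283 ] ydir 90.02 zdir [-0.0015 -0.0011 -1.    ] F [ 0.3  0.1 -0.2] w 0.273
```

View pics/c13.png

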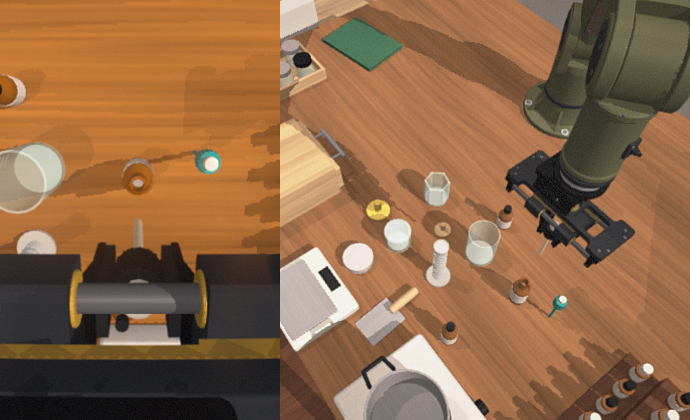

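```bash
python3 -m pendant '[[[0,0,0],[-0.006,-0.01,0],1],[[0,0,0],[-0.018,-0.025,0],1],[[0,0,0],[-0.03,-0.04,0],1],[[0,0,0],[-0.034,-0.045,0],1],[[0,0,0],[-0.034,-0.045,0],1],[[0,0,0],[-0.034,-0.045,0],1],[[0,0,0],[-0.03,-0.04,0],1],[[0,0,0],[-0.018,-0.02,0],1]]';python3 -m pendant '[[[0,0,0],[0,0,0],1],[[0,0,0],[0,0,0],1],[[0,0,0],[0,0,0],1]]';python3 -c "
from h import *
st();grab('wrist','w14')"
python3 -m pendant '[[[0,0,0],[0.01,-0.01,0.01],1],[[0,0,0],[0.01,-0.03,0.02],1],[[0,0,0],[0,-0.02,0.01],1],[[0,0,0],[0,0,0],1],[[0,0,0],[0,0,0],1]]'; python3 -c "
from h import *
st();grab('wrist','w15')
cv2.imwrite('pics/w1415.png',np.vstack([cv2.imread('pics/w14.png')[:290],cv2.imread('pics/w15.png')[:290]]))"
```

```text
time: 25.82
position: [0.7003, 0.0602, 0.2835]
tool_rot: [-0.008, -3.141, 0.004]
ft_force: [-0.3, 0.5, -0.1]
grip_width: 0.269
time: 26.2
position: [0.6986, 0.0673, 0.2843]
tool_rot: [0.004, -3.141, -0.001]
ft_force: [-0.3, 0.7, 0.6]
grip_width: 0.268
t 26.2 p [0.6986 0.0673 0.2843] ydir 90.14 zdir [-1.e-04  9.e-04 -1.e+00] F [-0.3  0.7  0.6] w 0.268
time: 26.88
position: [0.6798, 0.0074, 0.2449]
tool_rot: [-0.003, 3.14, 0.002]
ft_force: [-1.0, 0.4, 0.2]
grip_width: 0.272
t 26.88 p [0.6798 0.0074 0.2449] ydir 90.09 zdir [ 0.0013  0.0014 -1.    ] F [-1.   0.4  0.2] w 0.272
```

View pics/w1415.png

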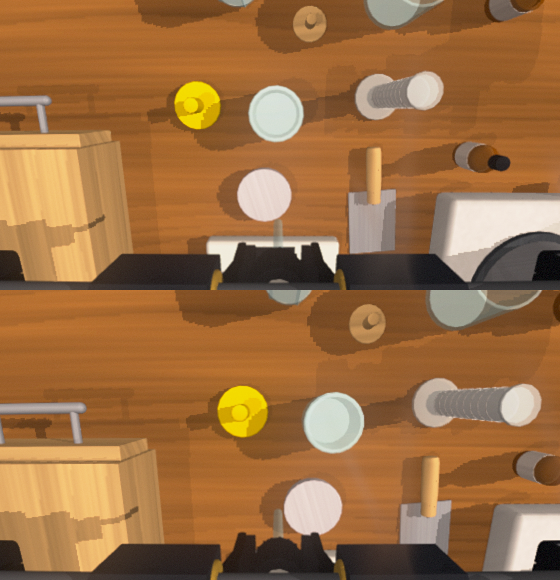

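The open jar is at (276,113) in w14 and (334,132) in w15, and the tube tip shows at (278,222) and (277,221). Next I'll zoom in to fit the rim.

```bash
python3 - <<'E'
from h import *
a=cv2.imread('pics/w14.png')[73:153,236:316];b=cv2.imread('pics/w15.png')[92:172,294:374]
c=cv2.imread('pics/w15.png')[200:260,240:320]
f=lambda i,k:cv2.resize(i,None,fx=k,fy=k,interpolation=cv2.INTER_CUBIC)
cv2.imwrite('pics/rim.png',np.hstack([f(a,5),f(b,5)]));cv2.imwrite('pics/tip.png',np.hstack([f(c,5),f(cv2.imread('pics/w14.png')[200:260,240:320],5)]))
E
```

```text
(no output)
```

View pics/rim.png

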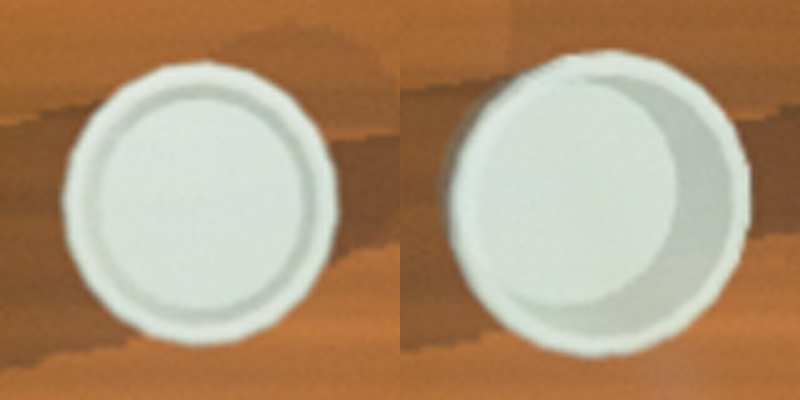

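View pics/tip.png

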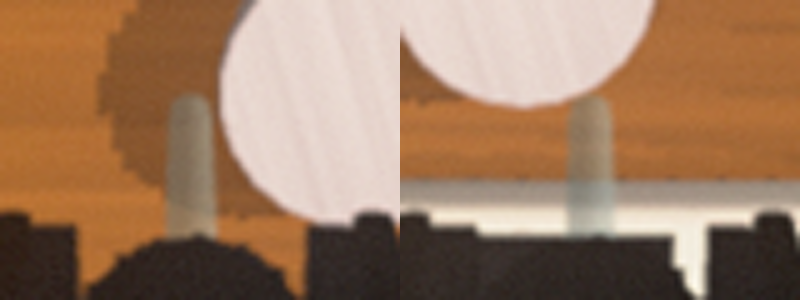

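```bash
python3 - <<'E'
from h import *
A=load('w14');B=load('w15')
print('rim',tri(ray(A,275.7,113.4),ray(B,333.6,132.4)),onz(A,275.7,113.4,.06),onz(B,333.6,132.4,.06))
for d,p in((A,[.6986,.0673,.2843]),(B,[.6798,.0074,.2449])):
    p=np.array(p)
    for dz in(.0635,.0655,.0675): print(dz,(onz(d,277.6,222.4,p[2]-dz)-p).round(4))
# scale check rim radius
print(np.linalg.norm(onz(A,248.2,113.4,.06)-onz(A,303.2,113.4,.06)))
E
```

```text
rim (array([0.62557537, 0.06566483, 0.05218427]), np.float64(6.966782790825799e-05)) [0.62554078 0.06569206 0.06      ] [0.6250492  0.06439319 0.06      ]
0.0635 [-0.0004  0.0005 -0.0635]
0.0655 [ 0.0003  0.0006 -0.0655]
0.0675 [ 0.001   0.0006 -0.0675]
0.0635 [-0.0003  0.0005 -0.0635]
0.0655 [ 0.0004  0.0005 -0.0655]
0.0675 [ 0.0011  0.0005 -0.0675]
0.06081420108951127
```

```bash
python3 -m pendant '[[[0,0,0],[0.01,0.01,0],1],[[0,0,0],[0.018,0.02,0],1],[[0,0,0],[0.018,0.02,0],1],[[0,0,0],[0.0083,0.008,0],1],[[0,0,0],[0,0,0.01],1],[[0,0,0],[0,0,0.02],1],[[0,0,0],[0,0,0.02],1],[[0,0,0],[0,0,0.01],1]]';python3 -m pendant '[[[0,0,0],[0,0,0],1],[[0,0,0],[0,0,0],1],[[0,0,0],[0,0,0],1]]';python3 -c "
from h import *
st()"
```

```text
time: 27.92
position: [0.6242, 0.0628, 0.1819]
tool_rot: [-0.001, -3.139, 0.001]
ft_force: [0.3, -0.1, 0.4]
grip_width: 0.273
time: 28.3
position: [0.6254, 0.0638, 0.1851]
tool_rot: [-0.001, 3.14, 0.0]
ft_force: [0.6, 0.2, -0.0]
grip_width: 0.266
t 28.3 p [0.6254 0.0638 0.1851] ydir 90.02 zdir [ 1.6e-03  3.0e-04 -1.0e+00] F [ 0.6  0.2 -0. ] w 0.266
```

```bash
python3 -m pendant '[[[0,0,0],[0,0.0014,0.005],1],[[0,0,0],[0,0,0.01],1],[[0,0,0],[0,0,0.01],1],[[0,0,0],[0,0,0.01],1],[[0,0,0],[0,0,0.005],1],[[0,0,0],[0,0,0],1],[[0,0,0],[0,0,0],1],[[0,0,0],[0,0,0],1]]';python3 -c "
from h import *
st();grab('wrist','w16');grab('scene','s16');grab('top','t16')
w=cv2.imread('pics/w16.png')[130:300,190:380];s=cv2.imread('pics/s16.png')[180:290,215:345]
f=lambda i,k:cv2.resize(i,k,interpolation=cv2.INTER_CUBIC)
cv2.imwrite('pics/f16.png',np.vstack([f(w,(335,300)),f(s,(335,283))]))
cv2.imwrite('pics/s16c.png',f(s,(780,600)))"
```

```text
time: 29.3
position: [0.6251, 0.0652, 0.1447]
tool_rot: [-0.0, 3.141, 0.0]
ft_force: [-0.4, 0.6, -1.2]
grip_width: 0.271
t 29.3 p [0.6251 0.0652 0.1447] ydir 90.02 zdir [ 1.e-03  2.e-04 -1.e+00] F [-0.4  0.6 -1.2] w 0.271
```

View pics/f16.png

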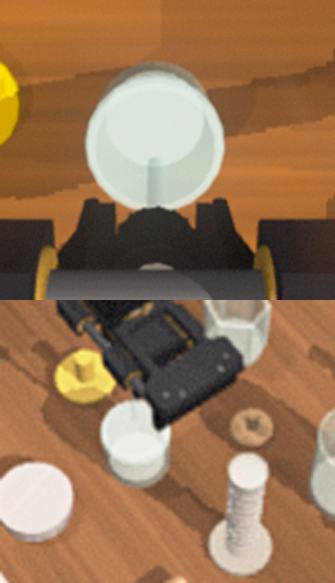

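View pics/s16c.png

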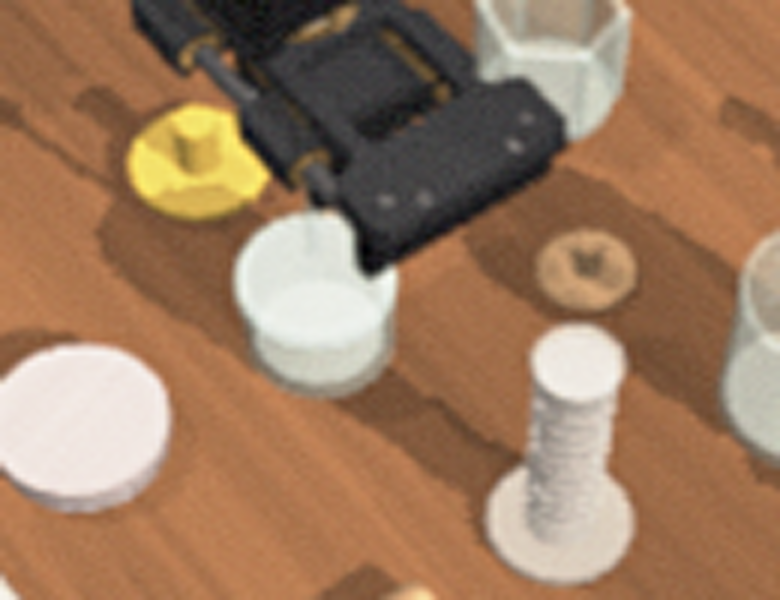

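View pics/t16.png

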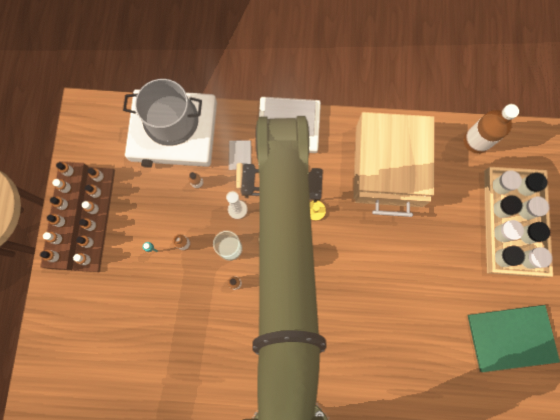

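The tip shows over the mouth in the wrist view (around (277,219)) and in the scene view (around (267,222)). The bystanders look unchanged. I'll measure both.

```bash
python3 - <<'E'
from h import *
f=lambda i,k:cv2.resize(i,None,fx=k,fy=k,interpolation=cv2.INTER_CUBIC)
a=f(cv2.imread('pics/w16.png')[160:260,230:325],5);b=f(cv2.imread('pics/s16.png')[205:255,248:290],7)
b=cv2.resize(b,None,fx=1,fy=1);h=500;b=np.vstack([b,np.zeros((h-b.shape[0],b.shape[1],3),np.uint8)])
o=np.hstack([a,b]);o=cv2.convertScaleAbs(o,alpha=1.6,beta=-130);cv2.imwrite('pics/z16.png',o);print(o.shape)
E
```

```text
(500, 769, 3)
```

View pics/z16.png

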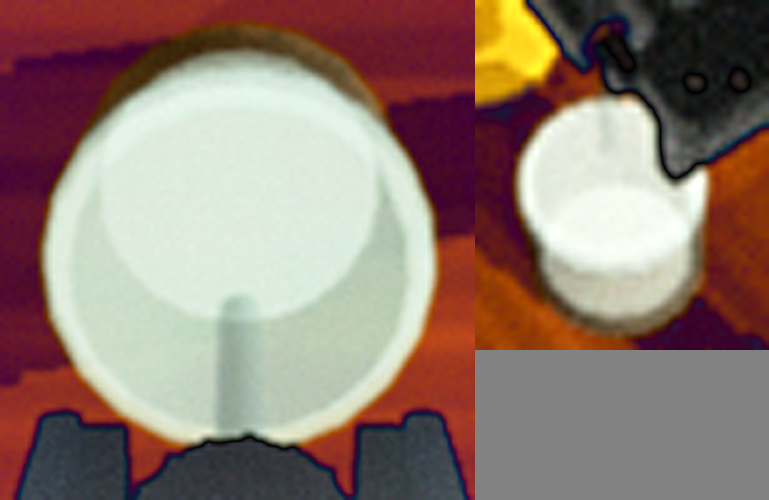

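```bash
python3 - <<'E'
from h import *
A=load('w16');S=load('s16')
t=np.linspace(0,2*np.pi,200)
for c in((.6255,.0655),(.6275,.0655),(.6235,.0655)):
    q=np.array([proj(A,[c[0]+.03*np.cos(a),c[1]+.03*np.sin(a),.0597]) for a in t])
    e=(q-[230,160])*5+2; print('rim ext',e.min(0).round(0),e.max(0).round(0))
for dz in(.0655,):
    for x in(.6241,.6251,.6261):
        q=np.array([proj(A,[x+.003*np.cos(a),.0652+.003*np.sin(a),.1447-dz]) for a in t]);e=(q-[230,160])*5+2;print('tip',x,e.min(0).round(0),e.max(0).round(0))
q=np.array([proj(S,[.6251+.003*np.cos(a),.0652+.003*np.sin(a),.0792]) for a in t]);e=(q-[248,205])*7+3+[475,0];print('scene tip',e.min(0),e.max(0))
q=np.array([proj(S,[.6255+.03*np.cos(a),.0655+.03*np.sin(a),.06]) for a in t]);e=(q-[248,205])*7+3+[475,0];print('scene rim',e.min(0),e.max(0))
E
```

```text
rim ext [43. 80.] [435. 454.]
rim ext [44. 93.] [435. 466.]
rim ext [43. 66.] [436. 442.]
tip 0.6241 [216. 284.] [258. 325.]
tip 0.6251 [216. 291.] [258. 331.]
tip 0.6261 [216. 298.] [258. 338.]
scene tip [602.50645807 125.60056501] [621.19121363 141.80780539]
scene rim [521.30994964  85.27251088] [705.2881241  245.79431756]
```

Both views agree within about a millimetre (the scene camera shows a common offset of about 1.5 px). Last step down.

```bash
python3 -m pendant '[[[0,0,0],[0,0,0.004],1],[[0,0,0],[0,0,0.004],1],[[0,0,0],[0,0,0.0015],1],[[0,0,0],[0,0,0],1],[[0,0,0],[0,0,0],1],[[0,0,0],[0,0,0],1],[[0,0,0],[0,0,0],1],[[0,0,0],[0,0,0],1]]';python3 -m pendant '[[[0,0,0],[0,0,0],1],[[0,0,0],[0,0,0],1],[[0,0,0],[0,0,0],1]]';python3 -c "
from h import *
s,M=st();print(np.round(s['qd'],4));grab('wrist','w17');grab('scene','s17')
a=cv2.imread('pics/w17.png')[:300];b=cv2.imread('pics/s17.png')[100:400]
cv2.imwrite('pics/f17.png',np.vstack([a,b]))"
```

```text
time: 30.45
position: [0.6248, 0.0651, 0.1347]
tool_rot: [-0.0, 3.141, 0.0]
ft_force: [-0.4, 0.1, -0.3]
grip_width: 0.274
time: 30.82
position: [0.6248, 0.0651, 0.1347]
tool_rot: [-0.0, 3.142, 0.0]
ft_force: [-0.4, 0.8, -0.6]
grip_width: 0.27
t 30.82 p [0.6248 0.0651 0.1347] ydir 90.02 zdir [ 1.e-04  0.e+00 -1.e+00] F [-0.4  0.8 -0.6] w 0.27
[-0.0012 -0.0011 -0.0009 -0.0004  0.0006  0.0016 -0.0005]
```

View pics/f17.png

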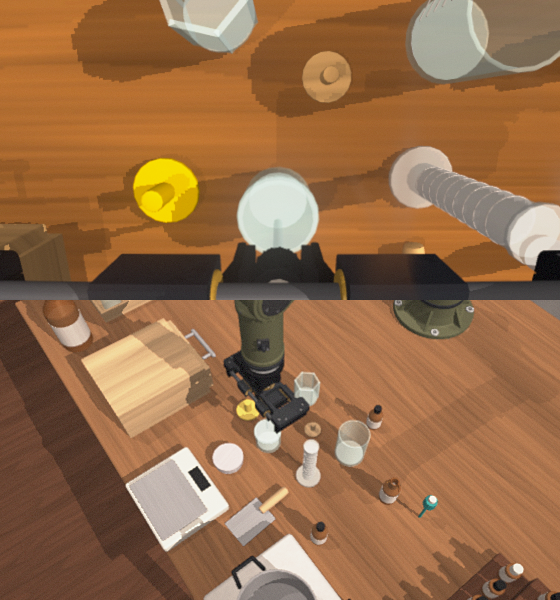

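The tip shows at (277,222), centred over the mouth, and the drawer is still shut. The bottle is standing and everything else is in place.

```bash
python3 -c "
from h import *
order.close_job();st()"
```

```text
the job is handed in; nothing more can be done
the job is handed in; nothing more can be done
```

The job is handed in at about 31 s on the robot's clock, well under the 72 s limit. The handover gives no verdict.

- **Lid and drawer:** I lifted the lid off the jar and stood it knob-up in the drawer, where a wrist image showed it upright before I shut it. I pushed the drawer until it stopped. Afterwards the handle had moved about 134 mm, and the pictures show the front flush with the unit.
- **Dropper:** I drew it from the bottle, carried it over the glassware and left it gripped upright and motionless over the open jar.

**Last checks:**
- By measurement the tip is within about 1 mm of the jar's centre. It is about 9–10 mm above the rim.
- The tool pointed straight down and the arm was still.
- The pictures showed jar and bottle standing and nothing else disturbed.

**Disagreements:**
- The scene camera sits about 1.5 px off the wrist camera, but both agree on the tip relative to the rim.
- Triangulating the bare rim gave 52 mm, from a short baseline. I used 60 mm instead, which the lid heights supported.
- The push at the drawer's stop reached about 16 N, with an unexpected 13 N vertical part, so I backed off at once.

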